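# Balance the vial rotor on the dome of the balancer

## Task

Check the balance of the vial rotor: lift the orange dust cap off the bench balancer and stand it, knob up, in the white tray. Then pick up the rotor by its hub and lower it onto the bare dome so that it stays balanced there, level and centred, when you let go. Do not drop the cap or the rotor, and leave the timer, the petri dish and the amber bottle where they are.

Things in the scene. Friction and masses are not known exactly. Their poses are not given: they have to be found in the camera images.
- stand: bench balancer, fixed to the worktop: round base 132 mm diameter x 10 mm, grey column 116 mm diameter up to z = 50 mm, and on it a dark rubber hemisphere of 50 mm radius whose top is 100 mm above the worktop. Origin: centre of the underside, z up
- dome_top (a point): highest point of the dome, 100 mm above the stand's origin
- dust_cap: loose orange cap, 90 g, open below, 115 mm diameter, flat top 56 mm up, with a central black knob 28 mm diameter reaching 56 to 86 mm above the origin, to grip. Origin: centre of the lower rim, z up. It starts over the dome, rim on the column's shoulder 50 mm above the worktop, about 3 mm of sideways play; raise it 55 mm to clear the dome
- rotor: loose blue disc on a fixed 3 mm clipboard, 0.23 kg, 144 mm diameter x 6 mm, flat below; metal hub 22 mm diameter, top 50 mm above the underside, to grip. Four fixed vials (caps 22 mm diameter, tops to 42 mm) at 54 mm radius on the diagonals of its x, y axes; finger lanes 54 mm wide lie along x and y. Origin: centre of the underside. On the dome it leans 1.5 degrees per mm off centre
- tray: white open tray, fixed, outside 212 mm along its x, 312 mm along its y, 59 mm high, with sloping walls; upper side of its floor about 6 mm above the worktop. Origin: centre of its underside, z up
- timer: loose white lab timer 64x68x18 mm on the worktop, a bystander; origin: centre of its underside
- petri_dish: loose petri dish 89 mm diameter, 16 mm high, a bystander; origin: centre of its underside
- amber_bottle: loose amber bottle 62 mm diameter, 135 mm high, a bystander; origin: centre of its underside
Things that resemble listed ones, but are neither listed nor needed, are in the scene too. Several things have the shape of the dust_cap; the one meant has the colours described above.

How it is judged (in metres and radians):
On the way, in this order (a step that is already met when the one before it is completed fails the run):
1. the dust cap stands upright in the tray (contact force between dust_cap and tray above 0.2 N and angle between dust_cap's own z axis and vertical below 0.1 rad and height (world z) of dust_cap below 0.015 m), for 0.2 s.
2. the rotor is on the dome, level and centred (contact force between rotor and stand above 0.5 N and distance between rotor and dome_top below 0.012 m and angle between rotor's own z axis and vertical below 0.12 rad), for 0.2 s.
At the end, for the whole second after the job is handed in: The rotor rests almost still on the dome: centre of its underside within 12 mm of the dome's top, disc within 0.12 rad (7 degrees) of level (about 4.5 mm off centre). The dust cap stands on its rim in the tray, knob up within 0.1 rad, rim less than 15 mm above the worktop (all of step 1 and all of step 2 and linear speed of each of rotor, dust_cap below 0.03 m/s and angular speed of rotor below 0.25 rad/s); the robot touches nothing.
It fails at once if the rotor is dropped or thrown (moves faster than 0.4 m/s while not held) (linear speed of rotor above 0.4 m/s and contact force between rotor and the fingers below 0.1 N).
It fails at once if the dust cap is dropped or thrown (moves faster than 0.5 m/s while not held) (linear speed of dust_cap above 0.5 m/s and contact force between dust_cap and the fingers below 0.1 N).
It fails at once if the timer is moved by more than 3 cm (distance of timer from where it was at the start of the episode above 0.03 m).
It fails at once if the petri dish is moved by more than 3 cm (distance of petri_dish from where it was at the start of the episode above 0.03 m).
It fails at once if the amber bottle is moved by more than 3 cm (distance of amber_bottle from where it was at the start of the episode above 0.03 m).
It also fails if it takes over 69 s, if anything falls off the work surface, if the arm or the gripper's body presses on something with over 40 N, if the wrist force passes 120 N, or if a joint passes its speed limit or range.

## Robot

A 7-joint arm with a two-finger parallel gripper is mounted at the origin on a cart in front of the work surface, level with it; the furniture and walls round the work are solid. World frame = base frame: x ahead of the robot, y to its left, z up, the work surface at z = 0. Lengths are in mm, angles in degrees, forces in N, time in s.
With the tool pointing down it reaches from about 425 to 950 mm from the base axis. Payload 4.7 kg.
Tool frame: the origin (TCP) lies at the very end of the fingers, on their centre line; the grasp point (between the pads) lies 19 mm behind it (manip.grip_point_offset is the distance from the TCP to the grasp point, in mm); z points along the fingers, y is the direction in which the jaws open and shut (so a half turn about z gives the same grasp; the last joint's range is limited). The gripper opens to 87 mm and grips with 3 to 60 N. Pads are 19 mm wide; open, the fingers measure 117 mm over their backs; the gripper's body (75 mm by 190 mm) begins 51 mm behind the grasp point.
Start: joints at [71.11, 26.849, -2.785, 87.806, 1.381, 65.374, -4.715], TCP at [200.041, -644.699, 186.073] pointing down, gripper open.
Joint ranges: [-148.3, 148.3], [-19.14, 114.17], [-79.39, 73.82], [5.75, 140.21], [-59.74, 239.74], [12.07, 113.84], [-152.46, 152.46]. Speed limits (degrees/s): [147.25, 147.25, 180, 180, 180, 180, 180].

## Interface

Orientations are given as a 3x3 rotation matrix whose columns are the frame's x, y, z axes.
In Python, from cell import manip gives the robot as it stands.
- The arm moves only by the shell command python3 -m creep 'ROWS'. ROWS is JSON, a list of rows, each a list of 7 numbers: the closure, from 0 (fully open) to 1 (shut), then the shift along the tool's x, y, z in cm, then the turn, a rotation vector about the tool's x, y, z in degrees. A call has exactly 10 rows; each row shifts and turns the commanded pose from where the row before left it, along the tool's axes as they then stand; what a row does not reach is not made up. A row lasts 1/8 s, in which the tool goes at most 62.5 mm and 10.7 degrees, less where a joint would pass 70% of its speed; a pose out of reach is approached as far as the arm can. A call is refused whole if a number of a shift passes 6.25 or a number of a turn 10.7, either way. A call with a gripper value outside its range is refused whole. The fingers move at their own pace and stop on an object; the grip force is fixed at half the most. Time passes only in rows, so rows that do not move let the fingers close, or fill a call up. It gives the time, the measured TCP pose, the force and the opening at its end, in the units of the state.
- manip.read_state(): the state, without advancing time (a new reading comes with each control period).
- manip.get_image(name): name is "scene" or "top"; returns a dict with "pixels" (384x512x3 uint8, blue, green, red), "intrinsics" (3x3 intrinsics, pixels), "T" (4x4, takes a point from camera to world coordinates). Camera axes: x right, y down, z forward; pixel columns grow to the right and rows downward; lengths in mm; the calibration is good to about 2 mm. A picture is of the moment at which its call begins. There is no depth.
- manip.job_done(): hands the job in, once; it reports no verdict.
The state is a dict: "time_s": time; "joint_positions": joint angles; "joint_vel": joint speeds; "tau": joint torques, N m; "ee_pos": TCP position; "eef_rot": TCP orientation; "force": force on the tool from outside, world axes, zero at the start; "torque": the same for the moment, N m; "gripper_width": opening from 0.0 (shut) to 1.0 (fully open).
Only numpy, scipy, OpenCV 4.12 (cv2) and the standard library are available. Lean on these libraries where they do the work, as an engineer would, in place of code of your own. Each camera call takes 0.05 s, during which the arm holds its last target. There are 200 camera calls.

## Working session

There is one attempt and no reset: what is moved stays moved. The work goes in short steps, Python scripts to look and compute and a shell command to move; the robot and the scene stay as the last step left them, time stands still between calls to the robot, and variables do not carry over. Pictures are saved under pics/ and viewed, about 8 in all and at most 12, crops included, and the job is handed in when it is done.

```bash
mkdir -p pics
python3 - <<'E'
from cell import manip
import cv2,numpy as np
np.set_printoptions(precision=3,suppress=True)
for n in("scene","top"):
    d=manip.get_image(n);cv2.imwrite(f"pics/{n}0.png",d["pixels"]);print(n,np.array(d["intrinsics"]).tolist(),np.array(d["T"]))
s=manip.read_state();print(s["ee_pos"],s["eef_rot"],s["force"],s["gripper_width"],s["time_s"])
E
```

```text
scene [[422.97383032694916, 0.0, 256.2590673803151], [0.0, 422.97383032694916, 193.79462727703466], [0.0, 0.0, 1.0]] [[  -0.702   -0.355    0.617 -196.528]
 [  -0.712    0.35    -0.609  763.257]
 [   0.      -0.867   -0.498  698.399]
 [   0.       0.       0.       1.   ]]
top [[448.6363508476309, 0.0, 259.8975174837806], [0.0, 448.6363508476309, 196.3454779137566], [0.0, 0.0, 1.0]] [[   0.01    -0.99     0.14   381.83 ]
 [  -1.      -0.012   -0.01     0.231]
 [   0.012   -0.139   -0.99  1337.572]
 [   0.       0.       0.       1.   ]]
[ 199.824 -644.149  185.107] [[ 0.955  0.296 -0.001]
 [ 0.296 -0.955  0.002]
 [-0.    -0.002 -1.   ]] [-0.013 -0.117  1.047] 0.9982213111921826 0.1
```

View pics/scene0.png

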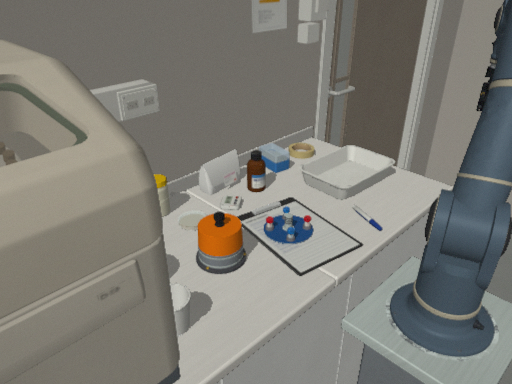

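View pics/top0.png

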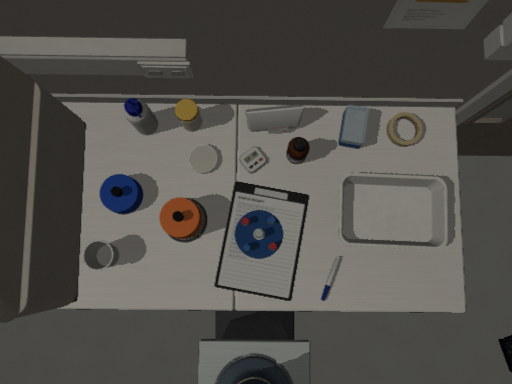

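Top view: there are two cap-shaped things. The orange one with a black knob, at (181,217), stands on the grey balancer and matches the description. The blue one at (121,193) is a lookalike. The rotor is at (259,234) and the tray at (393,211). I'll confirm the orange cap in one enlarged crop.

```bash
cat > h.py <<'E'
import numpy as np,cv2
from cell import manip
def ray(d,u,v,z):
    K=np.array(d["intrinsics"]);T=np.array(d["T"])
    r=T[:3,:3]@np.linalg.solve(K,[u,v,1.]);o=T[:3,3]
    return o+r*(z-o[2])/r[2]
def proj(d,p):
    K=np.array(d["intrinsics"]);T=np.array(d["T"])
    q=K@(T[:3,:3].T@(np.array(p,float)-T[:3,3]));return q[:2]/q[2]
def crop(d,u0,v0,u1,v1,s,name):
    cv2.imwrite(name,cv2.resize(d["pixels"][v0:v1,u0:u1],None,fx=s,fy=s,interpolation=cv2.INTER_CUBIC))
E
python3 - <<'E'
from h import *
np.set_printoptions(precision=1,suppress=True)
d=manip.get_image("top");crop(d,150,180,310,300,5,"pics/c1.png")
for n,u,v,z in[("knob",178,216,136),("captop",181,217,106),("hub",259,234,53),("tray floor",393,211,6),("bottle",298,145,135),("timer",253,160,18)]:print(n,ray(d,u,v,z))
E
```

```text
knob [495.2 206.8 136. ]
captop [495.4 203.7 106. ]
hub [454.1 -11.7  53. ]
tray floor [ 530.  -412.7    6. ]
bottle [ 695.4 -115.7  135. ]
timer [677.8   8.4  18. ]
```

View pics/c1.png

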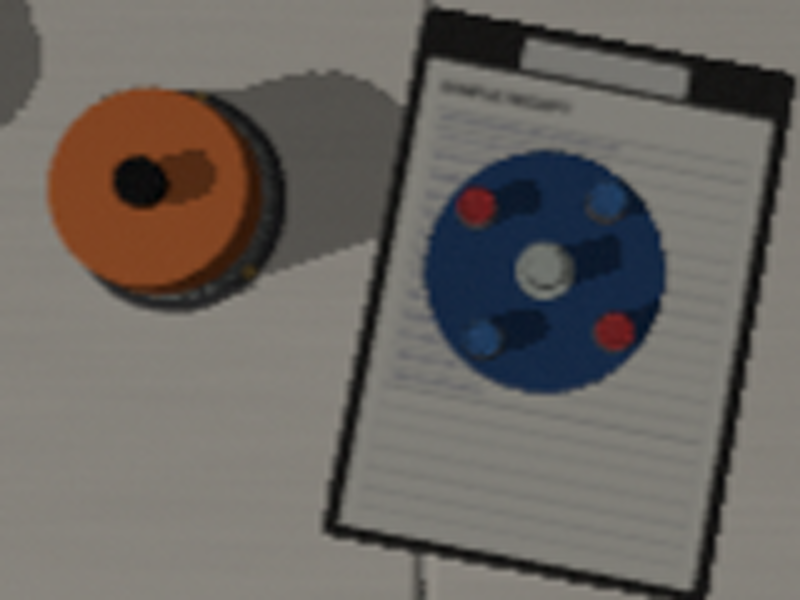

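The crop confirms it: orange body with a black knob (140,181 in the crop), standing on the grey stand. In the same crop the rotor hub is at (546,266). The vials sit on the image diagonals, so the finger lanes lie almost along world x/y. Next I'll go round the base to above the cap.

```bash
python3 - <<'E'
from h import *
np.set_printoptions(precision=1,suppress=True)
d=manip.get_image("top")
f=lambda x,y:(150+(x+.5)/5-.5,180+(y+.5)/5-.5)
for n,u,v,z in[("captop",*f(148,190),106),("knobtop",*f(139,180),136),("disc",*f(545,271.5),9),("hub",*f(546,265),53),("tray rim",393.5,209.5,59)]:print(n,ray(d,u,v,z))
E
python3 -m creep '[[0,0,0,-1.5,0,0,8.6],[0,0,0,-1.5,0,0,8.6],[0,4,-4,0,0,0,0],[0,4,-4,0,0,0,0],[0,4,-4,0,0,0,0],[0,4,-4,0,0,0,0],[0,4,-4,0,0,0,0],[0,4,-4,0,0,0,0],[0,4,-4,0,0,0,0],[0,2,-4,0,0,0,0]]'
```

```text
captop [493.7 208.5 106. ]
knobtop [496.3 208.5 136. ]
disc [456.9 -11.    9. ]
hub [458.1 -11.1  53. ]
tray rim [ 528.4 -397.8   59. ]
time_s: 1.45
ee_pos: [501.9, -322.1, 215.8]
eef_rot: [[1.0, 0.003, 0.001], [0.003, -1.0, 0.001], [0.001, -0.001, -1.0]]
force: [-0.1, 0.2, -0.5]
gripper_width: 0.999
```

```bash
python3 -m creep '[[0,-0.3,-5,0,0,0,0],[0,-0.3,-6,0,0,0,0],[0,-0.1,-6,0,0,0,0],[0,0,-6,0,0,0,0],[0,0,-6,0,0,0,0],[0,0,-6,0,0,0,0],[0,0,-6,0,0,0,0],[0,0,-5,0,0,0,0],[0,0,-5,0,0,0,0],[0,0,-2,0,0,0,0]]'
python3 - <<'E'
from h import *
d=manip.get_image("scene");crop(d,150,130,310,290,3.7,"pics/c2.png")
s=manip.read_state();print(s["ee_pos"],proj(d,s["ee_pos"]),[proj(d,(495,208.5,z)) for z in(106,136)])
E
```

```text
time_s: 2.7
ee_pos: [491.6, 209.1, 216.1]
eef_rot: [[1.0, 0.006, -0.0], [0.006, -1.0, 0.001], [-0.0, -0.001, -1.0]]
force: [0.7, -0.1, -0.3]
gripper_width: 0.998
[491.41176968 211.00551489 216.09880782] [218.25539236 185.76385173] [array([220.04676294, 223.4513933 ]), array([219.53325232, 213.34511189])]
```

View pics/c2.png

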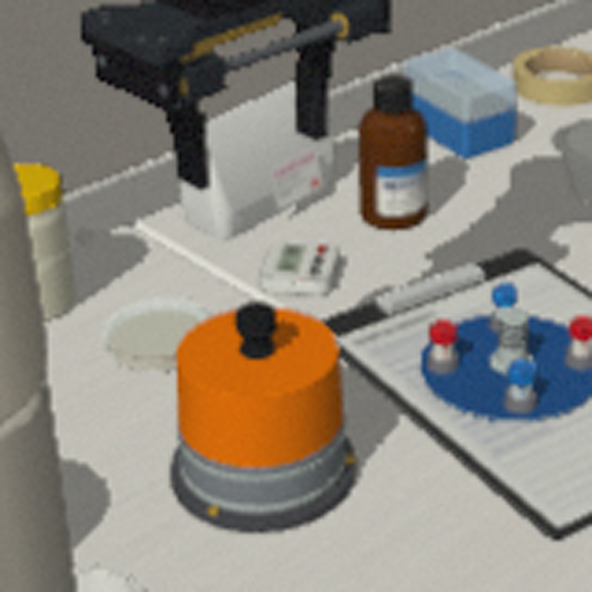

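The scene view shows the open gripper above the orange cap, with the knob at crop (256,316). That is within about 1 px of the projected estimate. I'll descend and grip.

```bash
python3 -m creep '[[0,0.3,0.1,2,0,0,0],[0,0.1,0,2.5,0,0,0],[0,0,0,2.5,0,0,0],[0,0,0,2,0,0,0],[0,0,0,1,0,0,0],[0,0,0,0.5,0,0,0],[0,0,0,0,0,0,0],[1,0,0,0,0,0,0],[1,0,0,0,0,0,0],[1,0,0,0,0,0,0]]'
```

```text
time_s: 4.0
ee_pos: [496.7, 204.5, 111.4]
eef_rot: [[1.0, 0.001, 0.001], [0.001, -1.0, 0.0], [0.001, -0.0, -1.0]]
force: [-0.1, 0.0, -0.2]
gripper_width: 0.746
```

```bash
python3 -m creep '[[1,0,0,0,0,0,0],[1,0,0,0,0,0,0],[1,0,0,0,0,0,0],[1,0,0,0,0,0,0],[1,0,0,0,0,0,0],[1,0,0,0,0,0,0],[1,0,0,0,0,0,0],[1,0,0,0,0,0,0],[1,0,0,-0.5,0,0,0],[1,0,0,-0.5,0,0,0]]'
```

```text
time_s: 5.25
ee_pos: [496.6, 204.6, 121.5]
eef_rot: [[1.0, 0.001, 0.0], [0.001, -1.0, 0.0], [0.0, -0.0, -1.0]]
force: [1.0, 0.2, 0.6]
gripper_width: 0.007
```

The width is 0.007, so the jaws shut on nothing. I'll look at what happened.

Run:
```python
from h import *
a=manip.get_image("scene");b=manip.get_image("top")
A=cv2.resize(a["pixels"][150:290,170:270],None,fx=4,fy=4,interpolation=2)
B=cv2.resize(b["pixels"][150:290,140:240],None,fx=4,fy=4,interpolation=2)
cv2.imwrite("pics/c3.png",np.hstack([A,B]))
p=manip.read_state()["ee_pos"];print(p,(proj(a,p)-[170,150])*4,(proj(b,p)-[140,150])*4+[400,0])
```

```text
[497.08693516 204.79300091 121.90336442] [201.47821005 268.92719833] [558.62114464 263.27694981]
```

View pics/c3.png

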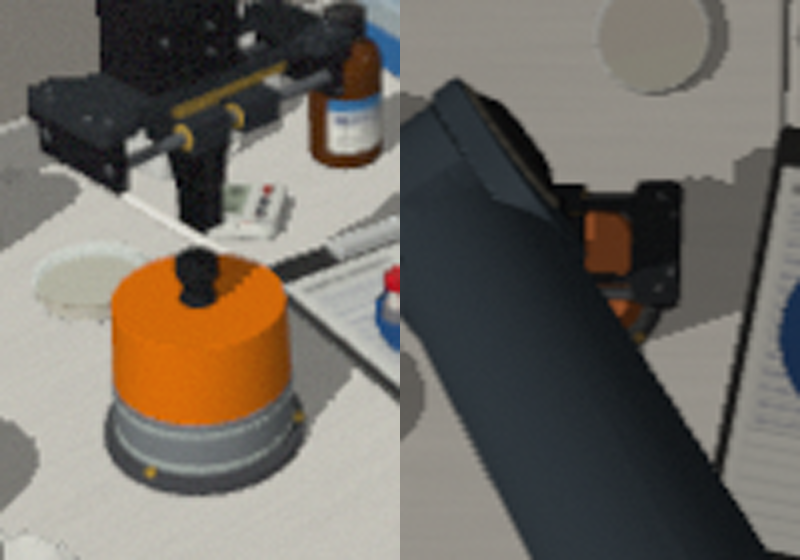

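Run:
```python
from h import *
np.set_printoptions(precision=1,suppress=True)
a=manip.get_image("scene");b=manip.get_image("top")
# gripper body right edge in top (crop 680,185..305 -> full)
for z in(170,200,230,260):
    print(z,ray(b,209.5,196,z),ray(b,209.5,226,z))
print("tip ray scene",[ray(a,220.4,206.5,z) for z in(110,120,140,155,170)])
# c2 tips (outer ends) separations
for c in[(491,210,216),(491,210,250),(531,170,216)]:
    print(c,proj(a,np.add(c,(0,51,0))),proj(a,np.add(c,(0,-51,0))))
s=manip.read_state();print(s["ee_pos"],s["joint_positions"])
```

```text
170 [545.6 120.4 170. ] [466.9 118.3 170. ]
200 [541.4 117.3 200. ] [464.7 115.3 200. ]
230 [537.2 114.2 230. ] [462.5 112.2 230. ]
260 [533.  111.1 260. ] [460.3 109.2 260. ]
tip ray scene [array([551.2, 159.3, 110. ]), array([538.5, 169.6, 120. ]), array([513. , 190.1, 140. ]), array([494. , 205.5, 155. ]), array([474.9, 220.9, 170. ])]
(491, 210, 216) [201.7 193.2] [234.7 178.7]
(491, 210, 250) [200.7 180.1] [234.3 166.1]
(531, 170, 216) [204.5 181.6] [235.8 168.3]
[496.7 204.5 121.3] [  -5.6   20.2  -26.4  109.5   11.1   52.7 -127.3]
```

The top view puts the gripper's x,y where the reading says. The scene view puts the fingertips at z≈155, though, while the reading is 121. The earlier picture shows the same +34 mm, and it explains the jaws shutting above the knob. From here I'll treat true tip z as reading + 34 mm, and check that on contact.

```bash
python3 -m creep '[[0,-0.1,-0.3,0,0,0,0],[0,0,0,0,0,0,0],[0,0,0,0,0,0,0],[0,0,0,0,0,0,0],[0,0,0,0,0,0,0],[0,0,0,0,0,0,0],[0,0,0,0.5,0,0,0],[0,0,0,0.7,0,0,0],[0,0,0,0.7,0,0,0],[0,0,0,0.5,0,0,0]]'
python3 -m creep '[[0,0,0,0.5,0,0,0],[0,0,0,0.5,0,0,0],[0,0,0,0.5,0,0,0],[0,0,0,0.3,0,0,0],[0,0,0,0,0,0,0],[1,0,0,0,0,0,0],[1,0,0,0,0,0,0],[1,0,0,0,0,0,0],[1,0,0,0,0,0,0],[1,0,0,0,0,0,0]]'
python3 -m creep '[[1,0,0,0,0,0,0],[1,0,0,0,0,0,0],[1,0,0,0,0,0,0],[1,0,0,0,0,0,0],[1,0,0,0,0,0,0],[1,0,0,0,0,0,0],[1,0,0,-0.3,0,0,0],[1,0,0,-0.4,0,0,0],[1,0,0,-0.4,0,0,0],[1,0,0,-0.4,0,0,0]]'
```

```text
time_s: 6.7
ee_pos: [495.2, 207.3, 96.3]
eef_rot: [[1.0, 0.001, -0.001], [0.001, -1.0, -0.0], [-0.001, 0.0, -1.0]]
force: [0.3, -0.2, -0.4]
gripper_width: 0.986
time_s: 7.95
ee_pos: [495.5, 207.5, 79.1]
eef_rot: [[1.0, 0.001, 0.0], [0.001, -1.0, -0.0], [0.0, 0.0, -1.0]]
force: [0.1, -0.1, 0.3]
gripper_width: 0.515
time_s: 9.2
ee_pos: [495.5, 207.1, 94.4]
eef_rot: [[1.0, 0.0, 0.0], [0.0, -1.0, -0.001], [0.0, 0.001, -1.0]]
force: [0.5, -0.5, -1.0]
gripper_width: 0.285
```

The width is 0.285 (about 25 mm) and there is −1 N at the wrist, so the knob is held. I'll lift and carry it to the tray.

```bash
python3 -m creep '[[1,0,0,-1,0,0,0],[1,0,0,-1.5,0,0,0],[1,0,0,-1.5,0,0,0],[1,0,0,-1.5,0,0,0],[1,0,0,-1,0,0,0],[1,0,2,0,0,0,0],[1,0,3,0,0,0,0],[1,0,4,0,0,0,0],[1,0.3,5,0,0,0,0],[1,0.3,5,0,0,0,0]]'
python3 -m creep '[[1,0.3,5,0,0,0,0],[1,0.3,5,0,0,0,0],[1,0.3,5,0,0,0,0],[1,0.3,5,0,0,0,0],[1,0.3,5,0,0,0,0],[1,0.3,5,0,0,0,0],[1,0.3,4,0,0,0,0],[1,0.3,3,0,0,0,0],[1,0.3,2,0,0,0,0],[1,0,1,0,0,0,0]]'
python3 - <<'E'
from h import *
a=manip.get_image("scene");b=manip.get_image("top")
A=cv2.resize(a["pixels"][110:270,200:400],None,fx=2,fy=2,interpolation=2)
B=cv2.resize(b["pixels"][130:290,260:460],None,fx=2,fy=2,interpolation=2)
cv2.imwrite("pics/c4.png",np.hstack([A,B]))
E
```

```text
time_s: 10.45
ee_pos: [501.6, 16.1, 159.5]
eef_rot: [[1.0, 0.001, 0.0], [0.001, -1.0, -0.0], [0.0, 0.0, -1.0]]
force: [0.5, 0.4, -0.5]
gripper_width: 0.291
time_s: 11.7
ee_pos: [528.9, -383.0, 158.9]
eef_rot: [[1.0, 0.0, -0.0], [0.0, -1.0, 0.0], [-0.0, -0.0, -1.0]]
force: [-0.2, 0.1, -1.2]
gripper_width: 0.287
```

View pics/c4.png

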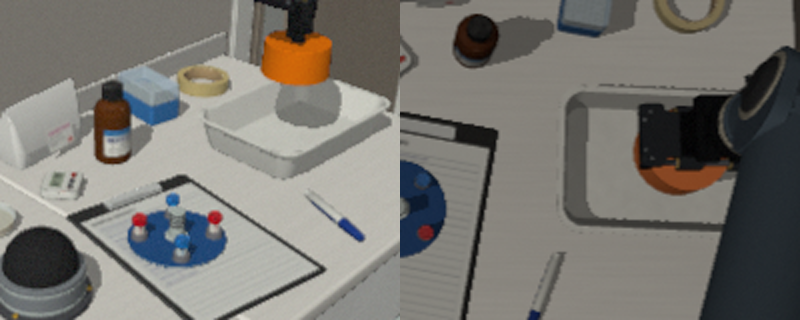

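The cap is held level over the tray, and the dome is bare. In the top panel the cap sits inside the tray's outline. Now I'll lower it; contact should come at a reading of about 35.

```bash
python3 -m creep '[[1,0,0.7,1.5,0,0,0],[1,0,0.7,2,0,0,0],[1,0,0.3,2,0,0,0],[1,0,0,2,0,0,0],[1,0,0,2,0,0,0],[1,0,0,1.2,0,0,0],[1,0,0,0.6,0,0,0],[1,0,0,0.3,0,0,0],[1,0,0,0.2,0,0,0],[1,0,0,0,0,0,0]]'
python3 -m creep '[[1,0,0,0.1,0,0,0],[1,0,0,0.1,0,0,0],[1,0,0,0.1,0,0,0],[1,0,0,0.1,0,0,0],[1,0,0,0,0,0,0],[1,0,0,0,0,0,0],[1,0,0,0,0,0,0],[1,0,0,0,0,0,0],[1,0,0,0,0,0,0],[1,0,0,0,0,0,0]]'
```

```text
time_s: 13.05
ee_pos: [529.1, -399.7, 41.5]
eef_rot: [[1.0, 0.001, 0.001], [0.001, -1.0, -0.0], [0.001, 0.0, -1.0]]
force: [0.5, -0.4, -1.0]
gripper_width: 0.293
time_s: 14.3
ee_pos: [528.9, -399.5, 37.1]
eef_rot: [[1.0, 0.001, 0.0], [0.001, -1.0, -0.0], [0.0, 0.0, -1.0]]
force: [-0.4, 0.6, -0.2]
gripper_width: 0.291
```

```bash
python3 -m creep '[[1,0,0,0.1,0,0,0],[1,0,0,0,0,0,0],[1,0,0,0,0,0,0],[1,0,0,0.1,0,0,0],[1,0,0,0,0,0,0],[1,0,0,0,0,0,0],[1,0,0,0.05,0,0,0],[1,0,0,0,0,0,0],[1,0,0,0,0,0,0],[1,0,0,0,0,0,0]]'
```

```text
time_s: 15.55
ee_pos: [528.1, -399.5, 35.6]
eef_rot: [[1.0, 0.0, -0.001], [0.0, -1.0, -0.0], [-0.001, 0.0, -1.0]]
force: [-4.6, 1.7, 6.8]
gripper_width: 0.289
```

There is contact (+6.8 N) at the predicted height, which confirms the z offset. I'll release and rise.

```bash
python3 -m creep '[[1,0,0,-0.05,0,0,0],[0,0,0,0,0,0,0],[0,0,0,0,0,0,0],[0,0,0,0,0,0,0],[0,0,0,0,0,0,0],[0,0,0,0,0,0,0],[0,0,0,0,0,0,0],[0,0,0,0,0,0,0],[0,0,0,-0.5,0,0,0],[0,0,0,-1,0,0,0]]'
python3 -m creep '[[0,0,0,-2,0,0,0],[0,0,0,-3,0,0,0],[0,0,0,-3,0,0,0],[0,-1,-3,-1,0,0,0],[0,-1,-5,0,0,0,0],[0,-1,-5,0,0,0,0],[0,-1,-5,0,0,0,0],[0,-1,-5,0,0,0,0],[0,-1,-5,0,0,0,0],[0,-1,-5,0,0,0,0]]'
python3 -m creep '[[0,-0.1,-3,0,0,0,0],[0,0,-2,0,0,0,0],[0,0,-0.8,0,0,0,0],[0,0,0,0,0,0,0],[0,0,0,0,0,0,0],[0,0,0,0,0,0,0],[0,0,0,0,0,0,0],[0,0,0,0,0,0,0],[0,0,0,0,0,0,0],[0,0,0,0,0,0,0]]'
python3 - <<'E'
from h import *
a=manip.get_image("scene")
A=cv2.resize(a["pixels"][110:260,200:400],None,fx=4,fy=4,interpolation=2)
cv2.imwrite("pics/c5.png",A)
p=manip.read_state()["ee_pos"];print(p,[(proj(a,q)-[200,110])*4 for q in (p+[0,0,34],(457.5,-11,53),(457,-11,9))])
E
```

```text
time_s: 16.8
ee_pos: [528.7, -399.4, 50.3]
eef_rot: [[1.0, 0.001, -0.001], [0.001, -1.0, 0.0], [-0.001, -0.0, -1.0]]
force: [0.2, -0.6, 0.4]
gripper_width: 0.999
time_s: 18.05
ee_pos: [459.0, -68.0, 141.8]
eef_rot: [[1.0, 0.001, 0.003], [0.001, -1.0, -0.001], [0.003, 0.001, -1.0]]
force: [0.2, -0.4, -0.3]
gripper_width: 0.999
time_s: 19.3
ee_pos: [457.7, -11.5, 140.0]
eef_rot: [[1.0, 0.001, 0.0], [0.001, -1.0, -0.0], [0.0, 0.0, -1.0]]
force: [0.2, -0.0, 0.5]
gripper_width: 0.994
[457.63160047 -11.52721199 140.04241644] [array([362.25956847, 263.24040002]), array([354.92882334, 415.55222228]), array([353.09001304, 467.35544775])]
```

View pics/c5.png

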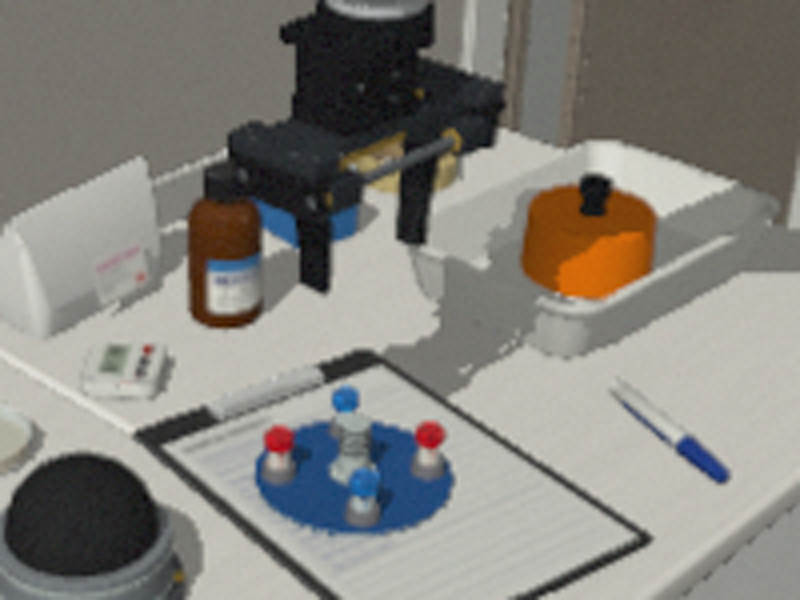

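The cap stands in the tray. The fingertip midpoint at (363,264) matches the projection with the +34 mm correction, and the gripper is over the hub at (352,420). I'll descend to a true tip height of about 20 mm (reading −14) and grip.

```bash
python3 -m creep '[[0,0,0,1.5,0,0,0],[0,0,0,2.5,0,0,0],[0,0,0,2.5,0,0,0],[0,0,0,2.5,0,0,0],[0,0,0,2,0,0,0],[0,0,0,1,0,0,0],[0,0,0,1,0,0,0],[0,0,0,0.7,0,0,0],[0,0,0,0.5,0,0,0],[0,0,0,0.5,0,0,0]]'
python3 -m creep '[[0,0,0,0.4,0,0,0],[0,0,0,0.3,0,0,0],[0,0,0,0,0,0,0],[0,0,0,0,0,0,0],[1,0,0,0,0,0,0],[1,0,0,0,0,0,0],[1,0,0,0,0,0,0],[1,0,0,0,0,0,0],[1,0,0,0,0,0,0],[1,0,0,0,0,0,0]]'
python3 -m creep '[[1,0,0,0,0,0,0],[1,0,0,0,0,0,0],[1,0,0,0,0,0,0],[1,0,0,0,0,0,0],[1,0,0,0,0,0,0],[1,0,0,0,0,0,0],[1,0,0,0,0,0,0],[1,0,0,0,0,0,0],[1,0,0,0,0,0,0],[1,0,0,0,0,0,0]]'
```

```text
time_s: 20.6
ee_pos: [458.0, -11.6, -7.0]
eef_rot: [[1.0, 0.001, 0.001], [0.001, -1.0, -0.0], [0.001, 0.0, -1.0]]
force: [-0.2, -0.2, 0.6]
gripper_width: 1.004
time_s: 21.85
ee_pos: [457.7, -11.5, -14.0]
eef_rot: [[1.0, 0.001, 0.0], [0.001, -1.0, -0.0], [0.0, 0.0, -1.0]]
force: [0.0, -0.2, -0.4]
gripper_width: 0.398
time_s: 23.1
ee_pos: [457.7, -11.6, -14.0]
eef_rot: [[1.0, 0.001, 0.0], [0.001, -1.0, -0.0], [0.0, 0.0, -1.0]]
force: [-0.2, 0.5, -0.0]
gripper_width: 0.242
```

The hub is held (0.242, about 21 mm). I'll lift, then measure the bare dome in both cameras with model outlines overlaid.

```bash
python3 -m creep '[[1,0,0,-0.3,0,0,0],[1,0,0,-0.7,0,0,0],[1,0,0,-1.5,0,0,0],[1,0,0,-2,0,0,0],[1,0,0,-2.5,0,0,0],[1,0,0,-2.5,0,0,0],[1,0,0,-2,0,0,0],[1,0,0,-1.5,0,0,0],[1,0,0,-0.7,0,0,0],[1,0,0,0,0,0,0]]'
cat >> h.py <<'E'
def circ(c,r,z,n=120):
    t=np.linspace(0,2*np.pi,n);return np.c_[c[0]+r*np.cos(t),c[1]+r*np.sin(t),np.full(n,z)]
def sph(d,c,r=50,z=50,n=120):
    o=np.array(d["T"])[:3,3];C=np.array([c[0],c[1],z]);v=o-C;L=np.linalg.norm(v);v/=L
    e=np.cross(v,[0,0,1.]);e/=np.linalg.norm(e);f=np.cross(v,e);t=np.linspace(0,2*np.pi,n)[:,None]
    return C+v*r*r/L+r*np.sqrt(1-(r/L)**2)*(e*np.cos(t)+f*np.sin(t))
def overlay(d,box,s,curves):
    u0,v0,u1,v1=box
    im=cv2.resize(d["pixels"][v0:v1,u0:u1],None,fx=s,fy=s,interpolation=2)
    for P,col in curves:
        q=np.array([(proj(d,p)-[u0,v0]+.5)*s-.5 for p in P]);cv2.polylines(im,[np.int32(q*16)],False,col,1,cv2.LINE_AA,4)
    return im
E
python3 - <<'E'
from h import *
c=(494,207)
a=manip.get_image("scene");b=manip.get_image("top");ims=[]
for d,box in((a,(185,205,255,275)),(b,(150,180,220,250))):
    ims.append(overlay(d,box,5.7,[(circ(c,66,10),(0,255,0)),(circ(c,58,50),(255,255,0)),(sph(d,c),(0,0,255))]))
cv2.imwrite("pics/c6.png",np.hstack(ims));cv2.imwrite("pics/t6.png",b["pixels"])
E
```

```text
time_s: 24.35
ee_pos: [457.7, -11.6, 123.3]
eef_rot: [[1.0, 0.001, 0.001], [0.001, -1.0, -0.0], [0.001, 0.0, -1.0]]
force: [0.0, 0.1, -1.5]
gripper_width: 0.243
```

View pics/c6.png

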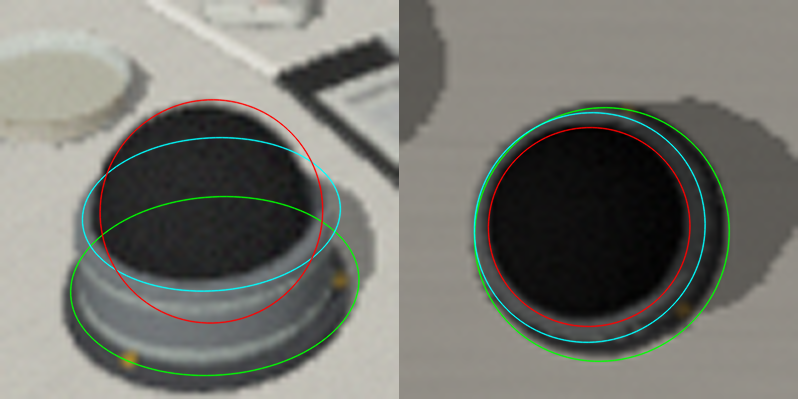

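In the top panel the dome lies about 0.4 px up-left of the model outline. In the scene panel everything is about 1.3 px low, which is a camera bias. I'll fit the dome and the disc properly, in the initial image and in the current one.

Run:
```python
from h import *
from scipy.optimize import least_squares
np.set_printoptions(precision=2,suppress=True)
d=manip.get_image("top")
t0=cv2.imread("pics/top0.png");t6=cv2.imread("pics/t6.png")
# dome: dark mask
g=cv2.cvtColor(t6,6)[180:250,150:220]
def big(m):
    c=max(cv2.findContours(m.astype(np.uint8),0,1)[0],key=cv2.contourArea);return c
for th in(30,35,40):
    c=big(g<th);m=cv2.moments(c);obs=np.array([m["m10"],m["m01"]])/m["m00"]+[150,180]
    def res(p):
        q=np.float32([proj(d,x) for x in sph(d,p)]);return q.mean(0)-obs
    print("dome",th,obs,np.sqrt(m["m00"]/np.pi),least_squares(res,[495,208]).x)
# disc
hs=lambda im:(im[...,0].astype(int)-im[...,2]>25)
for n,im,z in(("t0",t0,9),("t6",t6,146)):
    m=hs(im);m[:,:205]=0;m[:,320:]=0;m[:170]=0;m[300:]=0
    c=cv2.convexHull(big(m));(x,y),r=cv2.minEnclosingCircle(c);e=cv2.fitEllipse(c)
    print(n,(x,y),r,e,cv2.boundingRect(c),"exp r",448.6*72/(1337-z))
    print("   world",ray(d,x,y,z),ray(d,*e[0],z))
```

```text
dome 30 [182.43 218.15] 16.65554159459168 [495. 208.]
dome 35 [182.46 218.24] 16.727055627203253 [495. 208.]
dome 40 [182.49 218.22] 16.878606226063 [495. 208.]
t0 (258.5, 234.0) 24.04692840576172 ((258.484375, 233.868408203125), (47.243751525878906, 47.731624603271484), 5.030749797821045) (235, 210, 48, 49) exp r 24.321686746987954
   world [456.58 -10.66   9.  ] [456.97 -10.61   9.  ]
t6 (240.0, 247.0) 6.403224468231201 ((240.77017211914062, 246.1547393798828), (5.421216011047363, 14.159262657165527), 143.2207794189453) (236, 242, 9, 11) exp r 27.119395465994963
   world [414.09  38.91 146.  ] [416.33  36.91 146.  ]
```

Run:
```python
from h import *
t6=cv2.imread("pics/t6.png");im=t6[170:300,190:330]
cv2.imwrite("pics/c7.png",cv2.resize(im,None,fx=4,fy=4,interpolation=2))
```

```text
(no output)
```

View pics/c7.png

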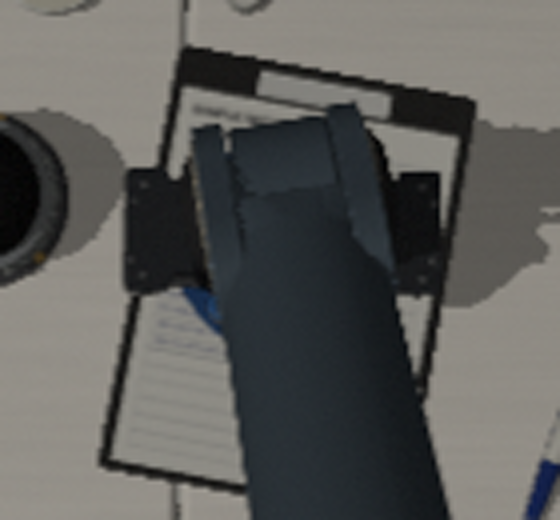

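Run:
```python
from h import *
from scipy.optimize import least_squares
d=manip.get_image("top")
obs=np.array([182.46,218.2])
print("dome top",least_squares(lambda p:np.mean([proj(d,x) for x in sph(d,p)],0)-obs,[495.,208.],diff_step=1e-3).x)
a=manip.get_image("scene");s0=cv2.imread("pics/scene0.png")
m=(s0[...,0].astype(int)-s0[...,2]>40);m[:205]=0;m[250:]=0;m[:,:255]=0;m[:,325:]=0
c=cv2.convexHull(max(cv2.findContours(m.astype(np.uint8),0,1)[0],key=cv2.contourArea))
print("disc scene bbox x",c[:,0,0].min(),c[:,0,0].max(),"y",c[:,0,1].max())
q=np.array([proj(a,x) for x in circ((457,-10.6),72,9)]);print("model",q.min(0),q.max(0))
s=a["pixels"];g=cv2.cvtColor(s,6)
for v in(226,232,238):
    r=np.where(g[v,190:250]<70)[0]+190;qs=np.array([proj(a,x) for x in sph(a,(495.,208))]);
    n=qs[np.abs(qs[:,1]+1.4-v)<1.2];print(v,r.min(),r.max(),"model",n[:,0].min(),n[:,0].max())
```

```text
dome top [497.54991903 208.24147795]
disc scene bbox x 264 312 y 243
model [263.17794289 213.43399368] [313.34882135 241.80858197]
226 210 244 model 209.82059915923307 232.00894748439993
232 204 235 model 204.25861953894304 237.6407279912336
238 202 239 model 201.9824423936739 240.22719033994537
```

Run:
```python
from h import *
from scipy.optimize import least_squares
d=manip.get_image("top");g=cv2.cvtColor(cv2.imread("pics/t6.png"),6)
def mod(p):
    P=sph(d,p,n=400);P=np.vstack([P[P[:,2]>=50],circ(p,50,50.,400)])
    h=cv2.convexHull(np.float32([(proj(d,x)-[182,218])*1 for x in P]));m=cv2.moments(h);return np.array([m["m10"],m["m01"]])/m["m00"]+[182,218]
for th in(30,35,40):
    m=g[190:245,155:210]<th; n,l,st,ce=cv2.connectedComponentsWithStats(m.astype(np.uint8));k=1+st[1:,4].argmax()
    print(th,ce[k]+[155,190],least_squares(lambda p:mod(p)-(ce[k]+[155,190]),[495.,208.],diff_step=2e-3).x,np.sqrt(st[k,4]/np.pi))
```

```text
30 [182.42826087 218.15326087] [497.26777793 208.19451246] 17.112717355495807
35 [182.46228448 218.24461207] [497.00654475 208.08839747] 17.186959427966244
40 [182.50582011 218.21904762] [497.08149503 207.96650075] 17.343668655843324
```

Fits give the dome at about (496,208) and the disc at (457,−10.6), so the tool should go to about (496.7,207.7). Contact should come at z reading ≈ 83.

```bash
python3 -m creep '[[1,0.5,-1.5,0,0,0,0],[1,0.5,-3,0,0,0,0],[1,0.5,-3,0,0,0,0],[1,0.5,-3,0,0,0,0],[1,0.5,-3,0,0,0,0],[1,0.5,-3,0,0,0,0],[1,0.5,-3,0,0,0,0],[1,0.4,-1.5,0,0,0,0],[1,0,-0.9,0,0,0,0],[1,0,0,0,0,0,0]]'
python3 -m creep '[[1,0,0,0.5,0,0,0],[1,0,0,0.5,0,0,0],[1,0,0,0.5,0,0,0],[1,0,0,0.5,0,0,0],[1,0,0,0.5,0,0,0],[1,0,0,0.3,0,0,0],[1,0,0,0,0,0,0],[1,0,0,0,0,0,0],[1,0,0,0,0,0,0],[1,0,0,0,0,0,0]]'
python3 - <<'E'
from h import *
p=manip.read_state()["ee_pos"];print(p)
c=(496,208.2)
a=manip.get_image("scene");b=manip.get_image("top");ims=[]
zz=p[2]+17
for d,box in((a,(180,170,260,270)),(b,(140,170,220,270))):
    ims.append(overlay(d,box,5,[(circ(c,66,10),(0,255,0)),(circ(c,58,50),(255,255,0)),(circ(c,72,zz+6),(0,0,255)),(circ(c,11,zz+50),(255,0,255))]))
cv2.imwrite("pics/c8.png",np.hstack(ims))
E
```

```text
time_s: 25.9
ee_pos: [496.3, 207.2, 122.8]
eef_rot: [[1.0, 0.001, -0.001], [0.001, -1.0, -0.001], [-0.001, 0.001, -1.0]]
force: [0.8, -0.7, -2.5]
gripper_width: 0.241
time_s: 27.15
ee_pos: [496.6, 207.5, 95.2]
eef_rot: [[1.0, 0.001, 0.0], [0.001, -1.0, 0.0], [0.0, -0.0, -1.0]]
force: [0.2, 0.2, -1.8]
gripper_width: 0.242
[496.62338732 207.48162668  95.15824739]
```

View pics/c8.png

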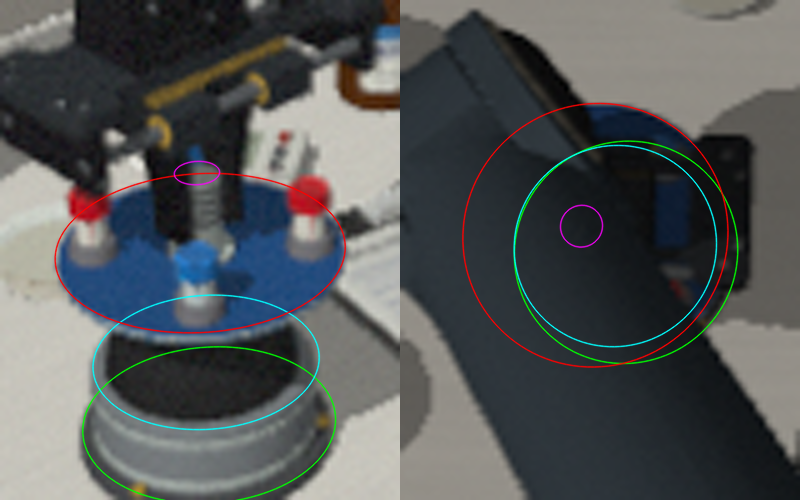

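In the scene panel the disc spans x = 57..344 against the model's 55..346, and the base also matches its outline, so the two are concentric sideways. In the top panel the visible disc edge agrees within about 0.5 px. I'll lower slowly to contact.

```bash
python3 -m creep '[[1,0,0,0.3,0,0,0],[1,0,0,0.3,0,0,0],[1,0,0,0.2,0,0,0],[1,0,0,0.1,0,0,0],[1,0,0,0.1,0,0,0],[1,0,0,0,0,0,0],[1,0,0,0,0,0,0],[1,0,0,0,0,0,0],[1,0,0,0,0,0,0],[1,0,0,0,0,0,0]]'
python3 -m creep '[[1,0,0,0.05,0,0,0],[1,0,0,0,0,0,0],[1,0,0,0.05,0,0,0],[1,0,0,0,0,0,0],[1,0,0,0.05,0,0,0],[1,0,0,0,0,0,0],[1,0,0,0,0,0,0],[1,0,0,0,0,0,0],[1,0,0,0,0,0,0],[1,0,0,0,0,0,0]]'
```

```text
time_s: 28.5
ee_pos: [496.6, 207.5, 85.1]
eef_rot: [[1.0, 0.001, 0.0], [0.001, -1.0, -0.0], [0.0, 0.0, -1.0]]
force: [-0.7, 0.3, -1.1]
gripper_width: 0.247
time_s: 29.75
ee_pos: [496.6, 207.5, 83.6]
eef_rot: [[1.0, 0.001, 0.0], [0.001, -1.0, -0.0], [0.0, 0.0, -1.0]]
force: [-0.5, 0.3, -2.0]
gripper_width: 0.246
```

```bash
python3 -m creep '[[1,0,0,0.05,0,0,0],[1,0,0,0,0,0,0],[1,0,0,0,0,0,0],[1,0,0,0.05,0,0,0],[1,0,0,0,0,0,0],[1,0,0,0,0,0,0],[1,0,0,0,0,0,0],[1,0,0,0,0,0,0],[1,0,0,0,0,0,0],[1,0,0,0,0,0,0]]'
python3 -m creep '[[1,0,0,0.05,0,0,0],[1,0,0,0,0,0,0],[1,0,0,0,0,0,0],[1,0,0,0,0,0,0],[1,0,0,0,0,0,0],[1,0,0,0,0,0,0],[1,0,0,0,0,0,0],[1,0,0,0,0,0,0],[1,0,0,0,0,0,0],[1,0,0,0,0,0,0]]'
python3 - <<'E'
from cell import manip
s=manip.read_state();print(s["force"],s["torque"],s["ee_pos"])
E
```

```text
time_s: 31.0
ee_pos: [496.7, 207.5, 82.9]
eef_rot: [[1.0, 0.001, 0.0], [0.001, -1.0, -0.0], [0.0, 0.0, -1.0]]
force: [-1.7, -0.7, 5.2]
gripper_width: 0.244
time_s: 32.25
ee_pos: [496.8, 207.5, 82.8]
eef_rot: [[1.0, 0.0, 0.001], [0.0, -1.0, -0.0], [0.001, 0.0, -1.0]]
force: [-3.1, -1.8, 8.9]
gripper_width: 0.245
[-3.07226631 -1.76113661  8.88672622] [-0.39105947  0.52032945 -0.0111767 ] [496.82182098 207.51244312  82.81526462]
```

Contact came at 82.9, as predicted. I'll ease the load to near zero, then release.

```bash
python3 -m creep '[[1,0,0,-0.05,0,0,0],[1,0,0,-0.03,0,0,0],[1,0,0,0,0,0,0],[1,0,0,0,0,0,0],[0.72,0,0,0,0,0,0],[0.7,0,0,0,0,0,0],[0.7,0,0,0,0,0,0],[0.65,0,0,0,0,0,0],[0.6,0,0,0,0,0,0],[0.5,0,0,0,0,0,0]]'
python3 -m creep '[[0.4,0,0,0,0,0,0],[0.3,0,0,0,0,0,0],[0.2,0,0,0,0,0,0],[0.1,0,0,0,0,0,0],[0,0,0,0,0,0,0],[0,0,0,0,0,0,0],[0,0,0,0,0,0,0],[0,0,0,0,0,0,0],[0,0,0,0,0,0,0],[0,0,0,0,0,0,0]]'
python3 - <<'E'
from h import *
p=manip.read_state();print(p["ee_pos"],p["force"])
c=(496,208.2)
a=manip.get_image("scene");b=manip.get_image("top");ims=[]
for d,box in((a,(180,170,260,270)),(b,(140,170,220,270))):
    ims.append(overlay(d,box,5,[(circ(c,72,106),(0,0,255))]))
cv2.imwrite("pics/c9.png",np.hstack(ims))
E
```

```text
time_s: 33.5
ee_pos: [496.6, 207.5, 82.8]
eef_rot: [[1.0, 0.001, 0.0], [0.001, -1.0, -0.0], [0.0, 0.0, -1.0]]
force: [-0.0, -0.8, 0.3]
gripper_width: 0.442
time_s: 34.75
ee_pos: [496.5, 207.4, 82.8]
eef_rot: [[1.0, 0.001, 0.0], [0.001, -1.0, -0.0], [0.0, 0.0, -1.0]]
force: [0.1, -0.1, -0.1]
gripper_width: 1.003
[496.53301843 207.4383215   82.82682098] [ 0.07402736 -0.14420003 -0.07014266]
```

View pics/c9.png

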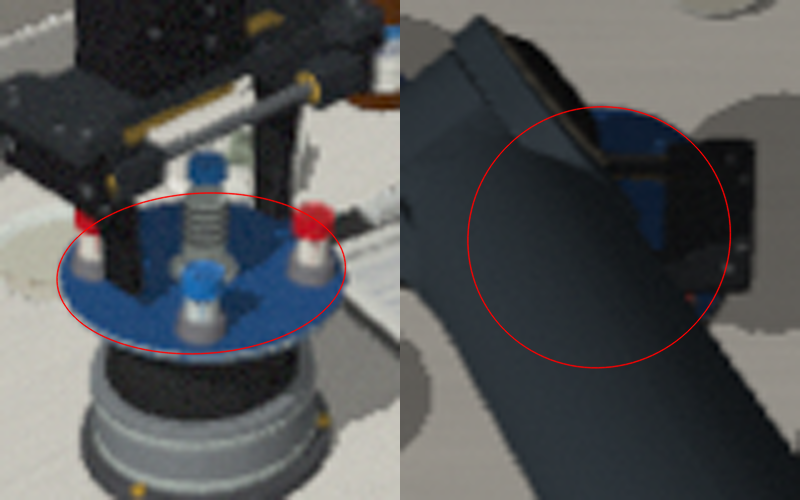

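The rotor balances on the dome, leaning about 2–3° away from the scene camera, well under the 7° limit. I'll withdraw straight up and measure.

```bash
python3 -m creep '[[0,0,0,-0.5,0,0,0],[0,0,0,-1,0,0,0],[0,0,0,-1.5,0,0,0],[0,0,0,-2,0,0,0],[0,0,0,-2,0,0,0],[0,0,0,-3,0,0,0],[0,0,0,-3,0,0,0],[0,-1,3,-1,0,0,0],[0,-1,5,0,0,0,0],[0,-1,5,0,0,0,0]]'
python3 -m creep '[[0,0,5,0,0,0,0],[0,0,5,0,0,0,0],[0,0,5,0,0,0,0],[0,0,3,0,0,0,0],[0,0,1,0,0,0,0],[0,0,0,0,0,0,0],[0,0,0,0,0,0,0],[0,0,0,0,0,0,0],[0,0,0,0,0,0,0],[0,0,0,0,0,0,0]]'
python3 - <<'E'
from h import *
from scipy.optimize import least_squares
a=manip.get_image("scene");b=manip.get_image("top")
A=overlay(a,(180,170,260,270),5,[]);cv2.imwrite("pics/c10.png",np.hstack([A,overlay(b,(140,170,220,270),5,[])]))
for n,d,box in(("scene",a,(185,190,260,250)),("top",b,(140,170,225,270))):
    im=d["pixels"].astype(int);u0,v0,u1,v1=box;s=im[v0:v1,u0:u1]
    m=(s[...,0]-s[...,2]>20).astype(np.uint8);c=cv2.convexHull(max(cv2.findContours(m,0,1)[0],key=cv2.contourArea))
    e=cv2.fitEllipse(c);q=np.float32([proj(d,x) for x in circ((496,208.2),72,106)]);f=cv2.fitEllipse(q)
    print(n,np.add(e[0],box[:2]),e[1:],"level model",f)
E
```

```text
time_s: 36.1
ee_pos: [466.5, 76.5, 224.2]
eef_rot: [[1.0, 0.002, 0.002], [0.002, -1.0, 0.0], [0.002, -0.0, -1.0]]
force: [0.8, -1.0, 0.6]
gripper_width: 1.002
time_s: 37.35
ee_pos: [466.8, -112.2, 222.9]
eef_rot: [[1.0, 0.001, 0.0], [0.001, -1.0, -0.0], [0.0, 0.0, -1.0]]
force: [-0.2, -0.3, 0.0]
gripper_width: 1.002
scene [219.87573624 225.70570755] ((32.612308502197266, 56.550743103027344), 91.22745513916016) level model ((219.75241088867188, 224.19297790527344), (32.05939483642578, 57.7607421875), 86.58349609375)
top [180.13964462 217.04048538] ((51.32340621948242, 52.12010192871094), 68.0411148071289) level model ((179.3320770263672, 216.96893310546875), (51.7139778137207, 52.9984016418457), 51.775936126708984)
```

View pics/c10.png

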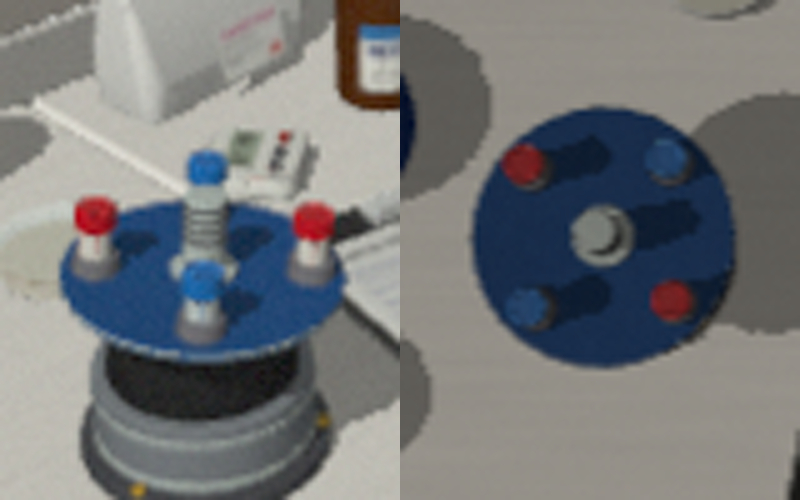

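The view limit is reached: 12 pictures. The rotor stands free on the dome. To put a number on the lean, I'll fit a pose to the vial caps, hub and disc centre in both cameras. The same fit on the initial pictures, where the rotor is known to be level, serves as calibration.

Run:
```python
from h import *
from scipy.optimize import least_squares
from scipy.spatial.transform import Rotation as R
np.set_printoptions(precision=2,suppress=True)
a=manip.get_image("scene");b=manip.get_image("top")
f=lambda P,s,o:(np.array(P,float)+.5)/s-.5+o
k=54/np.sqrt(2)
# model order: red(+x+y), blue(+x-y), blue(-x+y), red(-x-y)  in image-top: UL,UR,LL,LR
M=np.array([[k,k,42],[k,-k,42],[-k,k,42],[-k,-k,42]])
top=M.tolist()+[[0,0,50],[0,0,6]];sc=M
def fit(ts,tt,p0):
    def res(p):
        T=R.from_euler("zyx",[p[2],p[3],p[4]]) # yaw, tilt about y, tilt about x
        o=np.array([p[0],p[1],p0[2]])
        r=[proj(a,T.apply(m)+o)+p[5:7] for m in sc]-ts
        q=[proj(b,T.apply(m)+o) for m in top]-tt
        return np.r_[r.ravel(),q.ravel()]
    s=least_squares(res,[p0[0],p0[1],0,0,0,0,0],x_scale=[1,1,.01,.01,.01,1,1]);return s.x*[1,1,57.3,57.3,57.3,1,1],np.sqrt(np.mean(s.fun**2))
t0=f([[477,206],[607,200],[486,337],[614,331],[546,265],[545,271.5]],5,[150,180]);s0=f([[279,435],[345,395],[363,475],[430,430]],4,[200,110])
# scene: +x+y=left red? project check
t1=f([[123,163],[267,158],[128,305],[271,299],[196,234],[203,237]],5,[140,170]);s1=f([[95,205],[207,159],[203,270],[313,211]],5,[180,170])
print([proj(a,np.add(m,(457,-10.6,3))) for m in M],s0)
print("init",fit(s0,t0,(457,-10.6,3)));print("now",fit(s1,t1,(496,208,100)))
for i in range(2):
    im=manip.get_image("top")["pixels"]
```

```text
[array([269.63, 216.31]), array([287.57, 206.41]), array([289.84, 227.17]), array([307.71, 216.47])] [[269.38 218.38]
 [285.88 208.38]
 [290.38 228.38]
 [307.12 217.12]]
init (array([456.33, -10.75,   3.58,   1.04,   0.65,  -0.62,   1.57]), np.float64(0.23477732394406445))
now (array([495.74, 205.93,   3.53,  -1.35,   4.02,  -0.65,   1.07]), np.float64(0.2658624396337877))
```

Calibrated lean is about 4° (2.4° and 3.4° components). That agrees with a 2.5 mm offset between disc and dome, and the limit is 7°. Re-gripping would add more risk than it removes. I'll check that it is still, then hand in.

```bash
cat > e.py <<'E'
from h import *
for n,box in(("scene",(185,190,260,250)),("top",(140,170,225,270))):
    d=manip.get_image(n);im=d["pixels"].astype(int);u0,v0,u1,v1=box;s=im[v0:v1,u0:u1]
    m=(s[...,0]-s[...,2]>20).astype(np.uint8);c=cv2.convexHull(max(cv2.findContours(m,0,1)[0],key=cv2.contourArea))
    e=cv2.fitEllipse(c);print(n,np.add(e[0],box[:2]),e[1:])
    if n=="top":
        o=cv2.imread("pics/top0.png").astype(int);print("diff timer/petri/bottle",[np.abs(im-o)[y:y+34,x:x+34].mean().round(2) for x,y in((236,143),(188,143),(282,133))])
        k=(im[...,2]-im[...,0]>40)[170:250,335:450];y,x=np.nonzero(k);print("cap px",x.mean()+335,y.mean()+170,ray(d,x.mean()+335,y.mean()+170,62))
E
python3 e.py
python3 -m creep '[[0,0,0,0,0,0,0],[0,0,0,0,0,0,0],[0,0,0,0,0,0,0],[0,0,0,0,0,0,0],[0,0,0,0,0,0,0],[0,0,0,0,0,0,0],[0,0,0,0,0,0,0],[0,0,0,0,0,0,0],[0,0,0,0,0,0,0],[0,0,0,0,0,0,0]]'
python3 e.py && python3 -c "
from cell import manip
print(manip.job_done())"
```

```text
scene [219.92975616 225.72335434] ((32.62851333618164, 56.418575286865234), 91.05815887451172)
top [180.13964462 217.04048538] ((51.32340621948242, 52.12010192871094), 68.0411148071289)
diff timer/petri/bottle [np.float64(12.49), np.float64(12.82), np.float64(9.07)]
cap px 391.87306753458097 210.3832384052075 [ 525.49000366 -392.12198911   62.        ]
time_s: 39.0
ee_pos: [466.7, -112.5, 222.9]
eef_rot: [[1.0, 0.001, 0.0], [0.001, -1.0, -0.0], [0.0, 0.0, -1.0]]
force: [-0.1, 0.9, -0.4]
gripper_width: 0.997
scene [219.86759186 225.75891876] ((32.65153503417969, 56.63402557373047), 90.80037689208984)
top [180.13964462 217.04048538] ((51.32340621948242, 52.12010192871094), 68.0411148071289)
diff timer/petri/bottle [np.float64(12.49), np.float64(12.82), np.float64(9.05)]
cap px 391.85934959349595 210.39349593495933 [ 525.45993708 -392.08158685   62.        ]
the job is handed in; nothing more can be done
None
```

The orange cap is standing knob up in the white tray, and the rotor is balanced free on the bare dome. I handed the job in at about 39 s; no verdict was reported.

- **Stillness:** the rotor and cap did not move in the images over the last 1.5 s, and the gripper is open and well clear of everything.
- **Rotor lean:** it leans about 4° ± 1°, roughly 2.5 mm off centre, against the 7° limit. I left it rather than risk gripping it again.
- **Missed first grasp:** the jaws first shut above the cap's knob because the fingertips sit about 34 mm higher than the reported TCP. I worked with that correction from then on. It agreed with the later pictures, and the cap and rotor each touched down within 1 mm of the predicted reading.
- **Failed check on the bystanders:** comparing the start and end images around the timer, petri dish and amber bottle gave a difference of about 9–13 grey levels in all three. I did not trace the cause; it may be the arm's shadow or a brightness change. Nothing I saw suggests they moved: the later pictures show them standing as before and the wrist forces showed no unexpected contact. The images do not prove it.

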